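# Grade the shaker tins on the sorting ramp

### The arm

A 6-joint arm with a two-finger parallel gripper is mounted at the origin on the work surface. World frame = base frame: x ahead of the robot, y to its left, z up, the work surface at z = 0. Lengths are in mm, angles in rad, forces in N, time in s.
With the tool pointing down it reaches from about 350 to 975 mm from the base axis. Payload 7.1 kg.
Tool frame: the origin (TCP) lies at the centre of the arm's flange, where the gripper is bolted on; the fingertips stand 182 mm ahead of it and the grasp point (between the pads) lies 163 mm ahead of it; z points along the fingers, y is the line along which they close (so a half turn about z gives the same grasp; the last joint's range is limited). The gripper opens to 88 mm and grips with 3 to 60 N. Pads are 20 mm wide; open, the fingers measure 115 mm over their backs; the gripper's body (75 mm by 178 mm) begins 61 mm behind the grasp point.
Start: joints at [1.096, 0.423, 1.63, -0, 1.089, -0.019], TCP at [275.081, 561.192, 404.675] pointing down, gripper open.
Joint ranges: [-3, 3], [-0.9, 2.11], [0.09, 2.58], [-1.31, 4.45], [0.11, 2.69], [-2.54, 2.54]. Speed limits (rad/s): [2.39, 2.39, 3.01, 3.14, 3.14, 3.14].

### API

Orientations are given as a rotation vector (axis times angle).
In Python, from workcell import readout, get_image, ctrl gives the robot as it stands.
- The arm moves only by the tool step_arm, never from a script. Its argument "targets" is a list that holds one entry, the list of rows, each a list of 7 numbers: the shift along the world's x, y, z as a fraction of full scale, then the turn, a rotation vector about the world's x, y, z as a fraction of full scale, then the opening, from 0 (shut) to 1 (fully open). In form: [[[dx, dy, dz, wx, wy, wz, claw], ...]]. A call has exactly 5 rows; each row shifts and turns the commanded pose from where the row before left it; what a row does not reach is not made up. Full scale, the value 1, is 0.05 m for a shift and 4 degrees for a turn. A row lasts 1/8 s, in which the tool goes at most 62.5 mm and 10.7 degrees, less where a joint would pass 70% of its speed; a pose out of reach is approached as far as the arm can. A call with a number of a shift or a turn outside -1 to 1 is refused whole. A call with a gripper value outside its range is refused whole. The fingers move at their own pace and stop on an object; the grip force is fixed at half the most. Time passes only in rows, so rows that do not move let the fingers close, or fill a call up. It gives the time, the measured TCP pose, the force, the opening and the grip force at its end, in the units of the state.
- readout.get_obs(): the state, without advancing time (a new reading comes with each control period).
- get_image(name): name is "side" or "top"; returns a dict with "pixels" (420x560x3 uint8, red, green, blue), "intrinsics" (3x3 intrinsics, pixels), "k1" (the pictures are not rectified: a ray, as slopes to the right and down, at radius r is drawn at 1 + k1 r^2 times it, then the intrinsics apply), "extrinsics" (4x4, takes a point from world to camera coordinates). Camera axes: x right, y down, z forward; pixel columns grow to the right and rows downward; lengths in mm; the calibration is good to about 2 mm. A picture is of the moment at which its call begins. There is no depth.
- ctrl.close_job(): hands the job in; it is judged then, once.
The state is a dict: "t": time; "qpos": joint angles; "qvel": joint speeds; "joint_torque": joint torques, N m; "ee_pos": TCP position; "orientation": TCP orientation; "ft_force": force on the tool from outside, world axes, zero at the start; "moment": the same for the moment, N m; "width": finger opening in mm; "grasp_force": force on a finger pad.
Only numpy, scipy, OpenCV 4.12 (cv2) and the standard library are available. Lean on these libraries where they do the work, as an engineer would, in place of code of your own. Each camera call takes 0.05 s, during which the arm holds its last target. There are 200 camera calls.

### The job

Sort the three dark steel shaker tins by length on the sorting ramp, longest first, then the medium one, then the short one: lay each tin crosswise in the middle of the tipping tray at the top, let go of it, and tip the tray by pressing its black tab so that the tin rolls down by itself and lodges in the pocket that fits it before you tip the next. Do not touch a tin once it is on the ramp, leave the other kitchen things where they stand, and let the tray fall back at the end.

Things in the scene. Friction and masses are not known exactly. Their poses are not given: they have to be found in the camera images.
- sorter: fixed sorting ramp, white plastic between 5 mm steel side walls. Origin on the table straight under its tray's hinge; x points downhill, y left looking downhill, z up. The ramp's top edge is at the hinge line, 100 mm up; it falls 12 degrees over 271 mm; 168 mm wide inside, side walls 20 mm and end wall 30 mm above it. Three pockets, 60 mm along the slope, 28 mm deep, cross it on its centre line
- center_long (a point): centre of the long shaker tin: plain dark steel cylinder, 50 mm diameter, 150 mm long, weighing 90 to 320 g, lying on its side on the table (centre 25 mm up). Its own x is the cylinder's axis; it rolls freely
- center_medium (a point): centre of the medium shaker tin: plain dark steel cylinder, 50 mm diameter, 110 mm long, weighing 90 to 320 g, lying on its side on the table (centre 25 mm up). Its own x is the cylinder's axis; it rolls freely
- center_short (a point): centre of the short shaker tin: plain dark steel cylinder, 50 mm diameter, 70 mm long, weighing 90 to 320 g, lying on its side on the table (centre 25 mm up). Its own x is the cylinder's axis; it rolls freely
- pocket_long (a point): where the centre of the long tin lies once lodged in its pocket (the lowest, 164 mm wide), against the downhill wall, 3 mm below the ramp surface; axes as the sorter. A lodged tin stands 22 mm proud and stops any other from rolling past; a longer tin rolls over a pocket on its two ends if centred and square
- pocket_medium (a point): where the centre of the medium tin lies once lodged in its pocket (the middle, 124 mm wide), against the downhill wall, 3 mm below the ramp surface; axes as the sorter. A lodged tin stands 22 mm proud and stops any other from rolling past; a longer tin rolls over a pocket on its two ends if centred and square
- pocket_short (a point): where the centre of the short tin lies once lodged in its pocket (the uppermost, 84 mm wide), against the downhill wall, 3 mm below the ramp surface; axes as the sorter. A lodged tin stands 22 mm proud and stops any other from rolling past; a longer tin rolls over a pocket on its two ends if centred and square
- tray (a joint): tilt of the tipping tray, rad: 0 at rest, up to a stop at 0.6, about a hinge along sorter y at the ramp's top edge. At rest its floor leans back 12 degrees and a tin settles against a 12 mm rear ledge 58 mm from the hinge; past about 0.3 the tin rolls out onto the ramp. 168 mm wide inside, side walls 20 mm. Falls back by itself when let go
- tray_bed (a point): where the centre of a tin lies when it rests centred in the tray (moves with the tray; at rest 41 mm behind the hinge and 17 mm above it, tin axis along the sorter's y)
- tab_top (a point): centre of the top of the tray's black press tab, a plate 44 x 40 mm outside the ramp's left wall: 120 mm left of the centre line, 62 mm downhill of the hinge and 23 mm above it at rest, sloping up 20 degrees. Pressing it down 35 mm tips the tray to 0.5 rad, with 2 to 5 N; it springs back (this point moves with the tray)
- bowl: steel mixing bowl, 170 mm across, 60 mm high; a bystander, origin at the underside's centre
- ramekin: white ceramic ramekin, 72 mm across, 42 mm high; a bystander, origin at the underside's centre
- jar: amber glass jar with white cap, 66 mm across, 100 mm high, standing; a bystander, origin at the underside's centre
- beaker: steel measuring beaker, 70 mm across, 60 mm high; a bystander, origin at the underside's centre
- shaker: upright can, 60 mm across, 110 mm high; a bystander, origin at the underside's centre
- cutter: aluminium ring cutter, 60 mm across, 35 mm high; a bystander, origin at the underside's centre
- spoon: wooden-handled spoon lying flat; a bystander, origin at the underside (on its long axis)
Mind the look-alikes: they are no part of the job. Leave any pink or yellow look-alike of the part that bears center_medium alone.

How it is judged (in metres and radians):
On the way, in this order (a step that is already met when the one before it is completed fails the run):
1. the long tin, let go of, is being tipped out by the rising tray (value of joint tray above 0.2 rad and distance between center_long and tray_bed below 0.03 m and contact force between the fingers and tin_long below 0.1 N), for 0.02 s.
2. the long tin has rolled down and lies at rest in its own pocket (distance between center_long and pocket_long below 0.013 m and angle between the x axis of center_long and the y axis of sorter, either way round below 0.12 rad and linear speed of tin_long below 0.03 m/s), for 0.2 s.
3. the medium tin, let go of, is being tipped out by the rising tray (value of joint tray above 0.2 rad and distance between center_medium and tray_bed below 0.03 m and contact force between the fingers and tin_medium below 0.1 N), for 0.02 s.
4. the medium tin has rolled down and lies at rest in its own pocket (distance between center_medium and pocket_medium below 0.013 m and angle between the x axis of center_medium and the y axis of sorter, either way round below 0.12 rad and linear speed of tin_medium below 0.03 m/s), for 0.2 s.
5. the short tin, let go of, is being tipped out by the rising tray (value of joint tray above 0.2 rad and distance between center_short and tray_bed below 0.03 m and contact force between the fingers and tin_short below 0.1 N), for 0.02 s.
6. the short tin has rolled down and lies at rest in its own pocket (distance between center_short and pocket_short below 0.013 m and angle between the x axis of center_short and the y axis of sorter, either way round below 0.12 rad and linear speed of tin_short below 0.03 m/s), for 0.2 s.
At the end, for the whole second after the job is handed in: Each tin lies at rest in the pocket of its own length, its centre within 13 mm of the pocket's seat point and its axis within 0.12 rad of square across the ramp; the tray has fallen back (below 0.1 rad) (all of step 2 and all of step 4 and all of step 6 and value of joint tray below 0.1 rad); the robot touches nothing.
It fails at once if the long tin is handled while on the ramp, past the tray (x of center_long in the frame of sorter between 0.015 and 0.28 m and y of center_long in the frame of sorter between -0.09 and 0.09 m and z of center_long in the frame of sorter below 0.14 m and contact force between the fingers and tin_long above 0.3 N).
It fails at once if the medium tin is handled while on the ramp, past the tray (x of center_medium in the frame of sorter between 0.015 and 0.28 m and y of center_medium in the frame of sorter between -0.09 and 0.09 m and z of center_medium in the frame of sorter below 0.14 m and contact force between the fingers and tin_medium above 0.3 N).
It fails at once if the short tin is handled while on the ramp, past the tray (x of center_short in the frame of sorter between 0.015 and 0.28 m and y of center_short in the frame of sorter between -0.09 and 0.09 m and z of center_short in the frame of sorter below 0.14 m and contact force between the fingers and tin_short above 0.3 N).
It fails at once if a bystander is pushed more than 40 mm from its place or knocked over (distance of any of bowl, ramekin, jar, beaker, shaker, cutter, spoon from where it was at the start of the episode above 0.04 m or angle between any of bowl, ramekin, jar, beaker, shaker, cutter's own z axis and vertical above 0.6 rad).
It also fails if it takes over 72 s, if anything falls off the work surface, if the arm or the gripper's body presses on something with over 40 N, if the wrist force passes 120 N, or if a joint passes its speed limit or range.

## Working session

There is one attempt and no reset: what is moved stays moved. The work goes in short steps, Python scripts to look and compute and a tool call to move; the robot and the scene stay as the last step left them, time stands still between calls to the robot, and variables do not carry over. Pictures are saved under pics/ and viewed, at most 12 in all, crops included, and the job is handed in when it is done.

Besides the shell and the picture viewer there is one more tool, called after "Request:" in YAML: its name, and indented under it one key for each argument. step_arm: Moves the arm, as the interface text tells. Shift numbers are shares of 0.05 m and turn numbers shares of 4 degrees, none past 1 either way. Its arguments: {"type":"object","properties":{"targets":{"type":"array"}},"required":["targets"]}

```bash
mkdir -p pics
cat > h.py <<'E'
import numpy as np, cv2
from workcell import readout, get_image, ctrl
def snap(n,f=None):
    d=get_image(n)
    if f: cv2.imwrite(f,d["pixels"][:,:,::-1])
    return d
def ray(d,u,v):
    K=np.array(d["intrinsics"]);E=np.array(d["extrinsics"]);k=d["k1"]
    xd=np.array([(u-K[0,2])/K[0,0],(v-K[1,2])/K[1,1]]);x=xd.copy()
    for _ in range(30): x=xd/(1+k*(x@x))
    R=E[:3,:3];return -R.T@E[:3,3],R.T@np.array([x[0],x[1],1.])
def onz(d,u,v,z):
    c,r=ray(d,u,v);return c+r*(z-c[2])/r[2]
def tri(d1,p1,d2,p2):
    A=np.zeros((3,3));b=np.zeros(3);L=[]
    for d,p in((d1,p1),(d2,p2)):
        c,r=ray(d,*p);r=r/np.linalg.norm(r);M=np.eye(3)-np.outer(r,r);A+=M;b+=M@c;L.append((M,c))
    X=np.linalg.solve(A,b);return X,[float(np.linalg.norm(M@(X-c))) for M,c in L]
def proj(d,P):
    K=np.array(d["intrinsics"]);E=np.array(d["extrinsics"]);q=E[:3,:3]@np.array(P,float)+E[:3,3];x=q[:2]/q[2];x=x*(1+d["k1"]*(x@x))
    return K[0,0]*x[0]+K[0,2],K[1,1]*x[1]+K[1,2]
E
python3 - <<'E'
from h import *
import pickle
S={n:snap(n,f"pics/{n}0.png") for n in("side","top")}
pickle.dump(S,open("s0.pkl","wb"))
for n in S: print(n,S[n]["k1"],S[n]["intrinsics"],np.round(S[n]["extrinsics"],3).tolist())
print(readout.get_obs())
E
```

```text
side -0.13219343970370984 [[502.99623528   0.         285.11202863]
 [  0.         502.99623528 210.82092144]
 [  0.           0.           1.        ]] [[0.968, -0.25, -0.016, -528.367], [-0.176, -0.632, -0.755, 183.1], [0.179, 0.734, -0.656, 1453.687], [0.0, 0.0, 0.0, 1.0]]
top -0.017672458486111136 [[413.85769297   0.         277.33489855]
 [  0.         413.85769297 203.98175399]
 [  0.           0.           1.        ]] [[-0.01, -1.0, 0.014, 4.401], [-0.995, 0.009, -0.095, 568.02], [0.095, -0.015, -0.995, 1321.669], [0.0, 0.0, 0.0, 1.0]]
{'t': 0.1, 'qpos': array([ 1.09600413e+00,  4.23780779e-01,  1.63061203e+00,  1.91456151e-05,
        1.08858324e+00, -1.89884908e-02]), 'qvel': array([ 0.00025445, -0.0008764 , -0.00204522, -0.0017101 ,  0.00062529,
       -0.00010691]), 'joint_torque': array([ 4.50233219e-04, -5.45609021e+01, -2.74325699e+01,  6.45813136e-02,
        1.87549082e-02, -2.95893528e-05]), 'ee_pos': array([274.96919545, 560.98513935, 403.96964569]), 'orientation': array([-7.09726335e-01, -3.06000998e+00,  2.10039405e-03]), 'ft_force': array([-1.18205576,  0.0279848 , -0.57414226]), 'moment': array([ 0.00041969, -0.02017386,  0.06885082]), 'grasp_force': 0.0, 'width': 87.90230358207107}
```

View pics/top0.png

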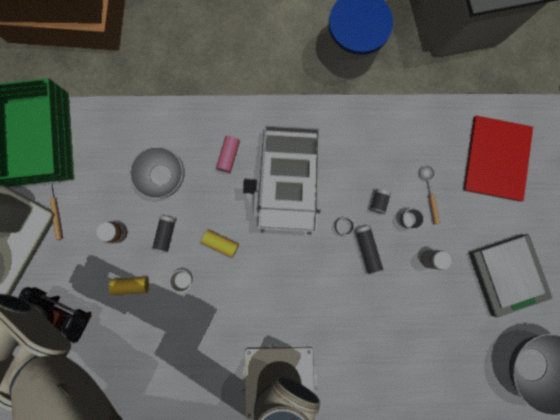

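View pics/side0.png

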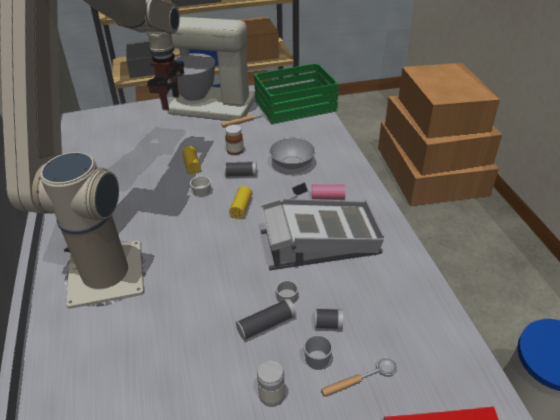

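The top view shows the dark tins: medium (164,232), long (370,249), short (380,200). The sorter is at (289,170), with its tray at (288,218) and tab at (250,186). Yellow (219,243), yellow (129,286) and pink (228,153) are look-alikes. I'll confirm with an enlarged crop.

Run:
```python
import pickle,cv2,numpy as np
S=pickle.load(open("s0.pkl","rb"));t=S["top"]["pixels"][:,:,::-1];s=S["side"]["pixels"][:,:,::-1]
def c(im,x,y,w,h,W,H): return cv2.resize(np.ascontiguousarray(im[y:y+h,x:x+w]),(W,H),interpolation=cv2.INTER_CUBIC)
a=c(t,240,120,90,120,400,300*16//9//1) if 0 else c(t,235,120,100,120,250,300)
b=c(t,335,180,60,100,180,300); d=c(t,140,205,60,100,180,300)
e=c(s,230,180,160,90,530,300); f=c(s,215,140,120,135,270,300)
r1=np.hstack([a,b,d]);r1=cv2.copyMakeBorder(r1,0,0,0,800-r1.shape[1],0)
r2=np.hstack([e,f])
cv2.imwrite("pics/crop1.png",np.vstack([r1,r2]))
```

```text
(no output)
```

View pics/crop1.png

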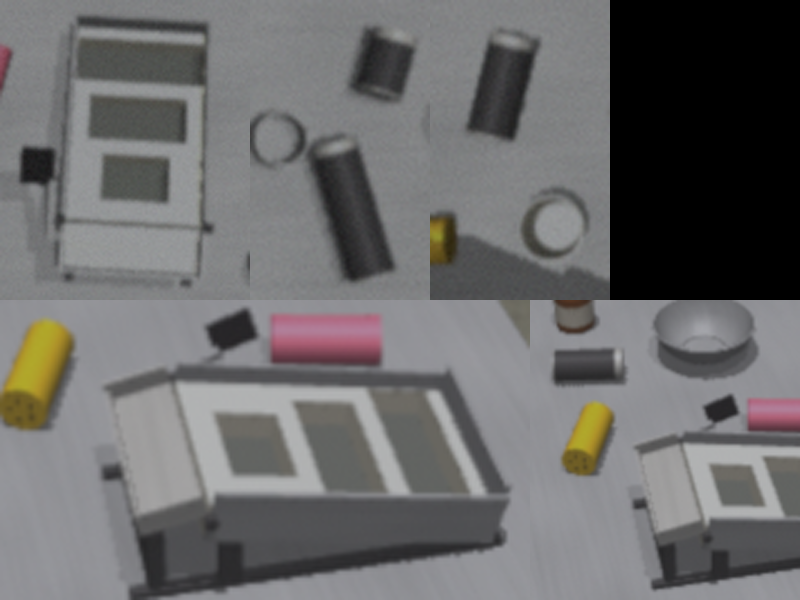

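The crop confirms three plain dark cylinders. At (370,249) is the longest, at (380,200) the stubby one and at (164,232) the middle one, and none is pink or yellow. The tray is at the bottom of the ramp in the top view (near the robot). Next I measure from both views.

Run:
```python
from h import *
import pickle
from scipy.spatial.transform import Rotation as Ro
S=pickle.load(open("s0.pkl","rb"))
boxes={"long":((345,215,390,280),(232,296,300,342)),"medium":((148,207,182,258),(220,155,262,184)),"short":((366,184,393,218),(310,304,346,334))}
for n,bs in boxes.items():
    res=[]
    for cam,b in zip(("top","side"),bs):
        im=S[cam]["pixels"];g=cv2.cvtColor(im,cv2.COLOR_RGB2GRAY).astype(int);sub=g[b[1]:b[3],b[0]:b[2]]
        med=np.median(g[b[1]-10:b[3]+10,b[0]-10:b[2]+10]); 
        dark=(sub<med-35).astype(np.uint8);full=((sub<med-35)|(sub>med+25)).astype(np.uint8)
        out=[]
        for m in(dark,full):
            k,l,st,ce=cv2.connectedComponentsWithStats(m);j=1+np.argmax(st[1:,4])
            p=np.argwhere(l==j)[:,::-1].astype(np.float32)+np.array(b[:2],np.float32)
            r=cv2.minAreaRect(p);bx=cv2.boxPoints(r);out.append((r,bx,p.mean(0)))
        r,bx,c=out[1]
        # end midpoints
        e=[(bx[i]+bx[(i+1)%4])/2 for i in range(4)];L=[np.linalg.norm(bx[i]-bx[(i+1)%4]) for i in range(4)]
        i=0 if L[0]<L[1] else 1
        res.append((e[i],e[i+2],np.array(r[0])))
        print(n,cam,med,"dark",np.round(out[0][0][0],1),np.round(out[0][0][1],1),"full",np.round(r[0],1),np.round(r[1],1),"ends",np.round(e[i],1),np.round(e[i+2],1))
    t,s=res
    print("   tri centre",*tri(S["top"],t[2],S["side"],s[2]),"top@25",np.round(onz(S["top"],*t[2],25),1))
    A=onz(S["top"],*t[0],25);B=onz(S["top"],*t[1],25);d=A-B
    print("   len@25",np.linalg.norm(d),"yaw",np.degrees(np.arctan2(d[1],d[0])),A.round(),B.round())
# tab
C=[]
for cam,b in(("top",(240,176,262,197)),("side",(290,180,310,197))):
    g=cv2.cvtColor(S[cam]["pixels"],cv2.COLOR_RGB2GRAY)[b[1]:b[3],b[0]:b[2]]
    k,l,st,ce=cv2.connectedComponentsWithStats((g<60).astype(np.uint8));j=1+np.argmax(st[1:,4]);c=ce[j]+np.array(b[:2]);C.append(c);print("tab",cam,c,st[j])
print("tab",tri(S["top"],C[0],S["side"],C[1]))
# sorter: ramp white mask/pocket centres in both views
for cam,b in(("top",(258,122,322,236)),("side",(255,190,385,260))):
    g=cv2.cvtColor(S[cam]["pixels"],cv2.COLOR_RGB2GRAY)[b[1]:b[3],b[0]:b[2]]
    cv2.imwrite(f"pics/g_{cam}.png",g)
    hsv=cv2.cvtColor(S[cam]["pixels"],cv2.COLOR_RGB2HSV)[b[1]:b[3],b[0]:b[2]]
    for nm,m in(("pock",(hsv[...,1]>20)&(g<125)),("white",g>165)):
        k,l,st,ce=cv2.connectedComponentsWithStats(m.astype(np.uint8))
        for j in range(1,k):
            if st[j,4]>60:
                r=cv2.minAreaRect(np.argwhere(l==j)[:,::-1].astype(np.float32)+np.array(b[:2],np.float32))
                print(cam,nm,st[j,4],np.round(r[0],1),np.round(r[1],1),round(r[2],1),np.round(cv2.boxPoints(r),1).tolist())
print(Ro.from_rotvec([-0.7097,-3.06,0]).as_matrix().round(3))
```

```text
long top 128.0 dark [367.6 248.6] [48.8 17.6] full [367.6 248.6] [48.8 17.6] ends [360.5 225.2] [374.7 271.9]
long side 146.0 dark [268.8 315.6] [28.6 69.8] full [268.8 315.6] [28.6 69.8] ends [300. 300.] [237.6 331.2]
   tri centre [ 423.59773673 -292.31247033   28.17040438] [3.2876075658422104, 3.287607565842132] top@25 [ 420.3 -292.5   25. ]
   len@25 156.75509651049381 yaw 15.441889361156743 [ 496. -272.   25.] [ 345. -313.   25.]
medium top 129.0 dark [164.  233.1] [17.  34.7] full [164.  233.1] [17.  34.7] ends [168.2 216.3] [159.8 249.9]
medium side 145.0 dark [241. 170.] [16. 32.] full [241. 170.] [16. 32.] ends [257. 170.] [225. 170.]
   tri centre [477.63633285 368.53531741  16.51308941] [0.5059972317327158, 0.5059972317327468] top@25 [476.9 366.4  25. ]
   len@25 111.32727897876936 yaw -13.27539480701808 [531. 354.  25.] [423. 379.  25.]
short top 128.0 dark [378.8 201.4] [18.1 22.8] full [378.8 201.4] [18.1 22.8] ends [381.9 190.4] [375.6 212.3]
short side 145.0 dark [328. 320.] [22. 28.] full [328. 320.] [22. 28.] ends [342. 320.] [314. 320.]
   tri centre [ 574.63625973
[... 614 characters left out ...]
.3] [34.1  7.5] 1.9 [[310.79998779296875, 198.5], [311.0, 191.0], [345.1000061035156, 192.10000610351562], [344.8999938964844, 199.60000610351562]]
side pock 64 [305.1 217.3] [16.7  5.1] 8.1 [[296.5, 218.60000610351562], [297.20001220703125, 213.60000610351562], [313.70001220703125, 216.0], [313.0, 221.0]]
side white 805 [318.  221.5] [32.1 67.5] 89.0 [[284.0, 206.0], [351.5, 204.89999389648438], [352.0, 237.0], [284.5, 238.10000610351562]]
side white 88 [367.1 222.7] [32.6  2.8] 64.5 [[358.8999938964844, 208.5], [361.3999938964844, 207.39999389648438], [375.3999938964844, 236.8000030517578], [372.8999938964844, 238.0]]
[[-0.898  0.44  -0.   ]
 [ 0.44   0.898  0.   ]
 [ 0.    -0.    -1.   ]]
```

Run:
```python
from h import *
import pickle
S=pickle.load(open("s0.pkl","rb"))
T=S["top"];g=cv2.cvtColor(T["pixels"],cv2.COLOR_RGB2GRAY)
P={}
for cam,seeds in (("top",{"S":(289,191),"M":(290,167),"L":(291,143)}),("side",{"S":(306,223),"M":(333,223),"L":(357,222)})):
    G=cv2.resize(cv2.cvtColor(S[cam]["pixels"],cv2.COLOR_RGB2GRAY),None,fx=4,fy=4,interpolation=cv2.INTER_CUBIC)
    G=cv2.GaussianBlur(G,(5,5),0)
    for n,(u,v) in seeds.items():
        w=int(np.median(G[v*4-12:v*4+12,u*4-12:u*4+12]));m=(G<(w+185)/2).astype(np.uint8)
        k,l,st,ce=cv2.connectedComponentsWithStats(m);j=l[v*4,u*4]
        p=np.argwhere(l==j)[:,::-1].astype(np.float32);r=cv2.minAreaRect(p)
        c=(p.mean(0)+.5)/4-.5
        print(cam,n,w,st[j],c.round(2),np.round(np.array(r[0])/4,1),np.round(np.array(r[1])/4,1),round(r[2],1)); P[cam,n]=c
        if cam=="top":
            q=onz(T,*c,100)
            for _ in range(10): q=onz(T,*c,100-(q[0]-554)*np.tan(np.radians(12)))
            print("   ",q.round(1))
for n in "SML": print(n,tri(T,P["top",n],S["side"],P["side",n]))
# profiles
print("row218 u250-330",g[218,250:330].tolist());print("row206",g[206,250:330].tolist());print("col278 v195-240",g[195:240,278].tolist());print("col300",g[195:240,300].tolist())
```

```text
top S 83 [1098  724  116   84 8702] [288.73 190.97] [289.1 191.4] [28.5 19.8] 2.7
    [602.5 -36.1  89.7]
top M 82 [ 1078   629   164    83 11987] [289.75 167.16] [290.2 167.5] [40.7 18.9] 3.1
    [680.7 -41.1  73.1]
top L 81 [      0       0    2240    1680 3457509] [277.71 207.82] [279.9 209.9] [419.8 559.8] 90.0
    [549.1  -1.  101. ]
side S 99 [1180  855   98   77 5719] [306.52 223.06] [307.1 223.3] [24.6 18.7] 1.2
side M 99 [ 1031   726   510   361 94639] [323.28 231.05] [321.  224.4] [ 87.9 126.4] 86.6
side L 99 [ 1031   726   510   361 94639] [323.28 231.05] [321.  224.4] [ 87.9 126.4] 86.6
S (array([602.99844682, -36.29895607,  84.78778774]), [0.09672118528937425, 0.09672118528957088])
M (array([670.80669062, -39.87821841,  43.08800047]), [15.408662168776695, 15.408662168776555])
L (array([607.21517699, -15.98368542,  27.86171474]), [53.40720768377437, 53.40720768377434])
row218 u250-330 [114, 115, 112, 114, 114, 113, 105, 84, 94, 127, 136, 146, 152, 149, 149, 151, 153, 149, 153, 152, 149, 151, 149, 150, 147, 151, 150, 148, 150, 151, 152, 150, 151, 152, 151, 147, 152, 151, 1
[... 373 characters left out ...]
1, 151, 148, 152, 148, 149, 148, 151, 151, 150, 150, 154, 152, 152, 149, 152, 150, 151, 150, 149, 152, 151, 148, 151, 151, 146, 149, 153, 149, 149, 150, 149, 132, 99, 95, 122, 130, 134, 132, 132, 133, 131, 133, 132, 133, 133, 133, 132]
col278 v195-240 [82, 84, 83, 89, 108, 131, 146, 151, 150, 145, 148, 148, 146, 122, 117, 136, 146, 151, 150, 148, 152, 153, 149, 150, 149, 150, 146, 150, 148, 148, 150, 144, 126, 120, 130, 121, 112, 114, 122, 128, 130, 131, 131, 131, 131]
col300 [69, 68, 67, 72, 69, 87, 120, 144, 152, 151, 150, 150, 150, 145, 126, 114, 128, 144, 150, 151, 151, 150, 152, 150, 150, 152, 153, 154, 149, 149, 149, 150, 144, 131, 119, 123, 121, 118, 115, 115, 123, 129, 133, 132, 132]
```

Request:
step_arm:
  targets:
    - [[0.35, -0.6, 0, 0, 0, -1, 1], [0.35, -0.6, 0, 0, 0, -1, 1], [0.35, -0.6, 0, 0, 0, -1, 1], [0.35, -0.6, 0, 0, 0, -1, 1], [0.35, -0.6, 0, 0, 0, -1, 1]]

```text
t: 0.72
ee_pos: [362.9, 410.1, 404.4]
orientation: [-1.233, -2.889, 0.001]
ft_force: [1.7, 0.6, -0.5]
width: 87.4
grasp_force: 0.0
```

Request:
step_arm:
  targets:
    - [[0.35, -0.6, 0, 0, 0, -1, 1], [0.35, -0.6, 0, 0, 0, -1, 1], [0.35, -0.6, 0, 0, 0, -1, 1], [0.35, -0.6, 0, 0, 0, -1, 1], [0.35, -0.6, 0, 0, 0, -1, 1]]

```text
t: 1.35
ee_pos: [450.4, 260.1, 404.4]
orientation: [-1.717, -2.631, 0.001]
ft_force: [0.1, -0.9, -0.2]
width: 87.7
grasp_force: 0.0
```

Request:
step_arm:
  targets:
    - [[0.35, -0.6, 0, 0, 0, -1, 1], [0.35, -0.6, 0, 0, 0, -1, 1], [0.35, -0.6, 0, 0, 0, -1, 1], [0.35, -0.6, 0, 0, 0, -1, 1], [0, -0.5, 0, 0, 0, -1, 1]]

```text
t: 1.98
ee_pos: [520.9, 115.0, 404.4]
orientation: [2.148, 2.292, -0.0]
ft_force: [0.4, -0.6, -0.6]
width: 87.9
grasp_force: 0.0
```

Request:
step_arm:
  targets:
    - [[-0.1, -0.4, 0, 0, 0, -1, 1], [-0.1, -0.4, 0, 0, 0, -1, 1], [-0.1, -0.4, 0, 0, 0, -1, 1], [-0.1, -0.4, 0, 0, 0, -1, 1], [-0.1, -0.4, 0, 0, 0, -1, 1]]

```text
t: 2.6
ee_pos: [494.3, 15.4, 404.7]
orientation: [-2.514, -1.884, 0.0]
ft_force: [-0.6, 0.4, 0.1]
width: 87.5
grasp_force: 0.0
```

Request:
step_arm:
  targets:
    - [[-0.1, -0.4, 0, 0, 0, -1, 1], [-0.1, -0.4, 0, 0, 0, -1, 1], [-0.1, -0.4, 0, 0, 0, -1, 1], [-0.1, -0.4, 0, 0, 0, -1, 1], [-0.1, -0.4, 0, 0, 0, -1, 1]]

```text
t: 3.22
ee_pos: [469.3, -84.4, 404.7]
orientation: [-2.803, -1.419, -0.0]
ft_force: [-1.3, 0.5, 0.3]
width: 88.0
grasp_force: 0.0
```

Request:
step_arm:
  targets:
    - [[-0.1, -0.4, -0.25, 0, 0, -1, 1], [-0.1, -0.4, -0.25, 0, 0, -1, 1], [-0.1, -0.4, -0.25, 0, 0, -1, 1], [-0.1, -0.4, -0.25, 0, 0, -1, 1], [-0.1, -0.4, -0.25, 0, 0, -1, 1]]

```text
t: 3.85
ee_pos: [444.4, -184.4, 341.9]
orientation: [3.007, 0.91, 0.0]
ft_force: [1.1, 0.4, -0.4]
width: 87.6
grasp_force: 0.0
```

Request:
step_arm:
  targets:
    - [[-0.1, -0.4, -0.25, 0, 0, -1, 1], [-0.1, -0.4, -0.25, 0, 0, -1, 1], [-0.1, -0.4, -0.25, 0, 0, -1, 1], [-0.1, -0.4, -0.25, 0, 0, -1, 1], [-0.1, -0.55, -0.25, 0, 0, -0.62, 1]]

```text
t: 4.47
ee_pos: [419.4, -291.6, 279.4]
orientation: [-3.113, -0.417, 0.0]
ft_force: [-0.8, -0.9, 0.2]
width: 87.6
grasp_force: 0.0
```

```bash
cat > look.py <<'E'
import sys
from h import *
from scipy.spatial.transform import Rotation as Ro
n=sys.argv[1]
T=snap("top");s=snap("side")
def crop(d,x,y,z,w=60,W=400):
    u,v=map(int,proj(d,(x,y,z)));u=min(max(u,w),560-w);v=min(max(v,w),420-w)
    c=np.ascontiguousarray(d["pixels"][v-w:v+w,u-w:u+w,::-1]);print("crop origin",u-w,v-w);return cv2.resize(c,(W,W),interpolation=cv2.INTER_CUBIC)
x,y,z=map(float,sys.argv[2:5])
cv2.imwrite(f"pics/{n}.png",np.hstack([crop(T,x,y,z),crop(s,x,y,z)]))
o=readout.get_obs();R=Ro.from_rotvec(o["orientation"]).as_matrix()
print(o["ee_pos"].round(1),"yaw_y",np.degrees(np.arctan2(R[1,1],R[0,1])),"z",R[:,2].round(3),o["qpos"].round(2))
E
python3 look.py a1 420 -292 30
```

```text
crop origin 307 188
crop origin 206 255
[ 419.2 -292.7  278.9] yaw_y -74.80514958941161 z [-0.001  0.    -1.   ] [-0.63  0.45  1.96 -0.    0.73  0.67]
```

View pics/a1.png

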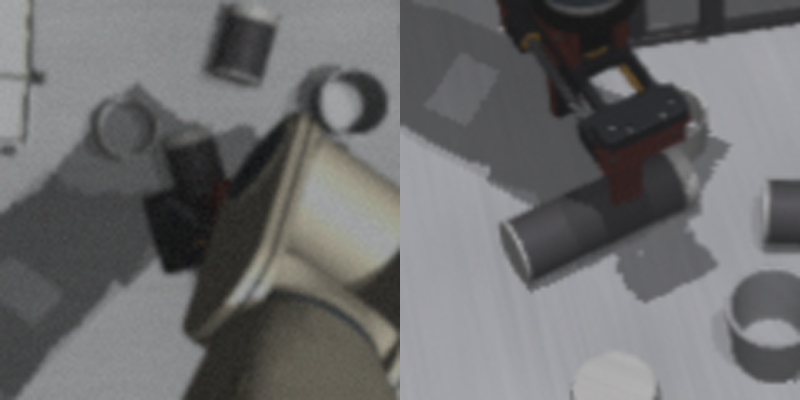

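The side view shows the open fingers aligned with and straddling the long tin, about 75 mm above it. Descending.

Request:
step_arm:
  targets:
    - [[0, 0, -0.33, 0, 0, 0, 1], [0, 0, -0.33, 0, 0, 0, 1], [0, 0, -0.33, 0, 0, 0, 1], [0, 0, -0.33, 0, 0, 0, 1], [0, 0, -0.33, 0, 0, 0, 1]]

```text
t: 5.2
ee_pos: [420.1, -291.1, 195.9]
orientation: [-3.113, -0.422, 0.0]
ft_force: [-0.4, 0.0, -0.5]
width: 88.0
grasp_force: 0.0
```

Request:
step_arm:
  targets:
    - [[0, 0, 0, 0, 0, 0, 0], [0, 0, 0, 0, 0, 0, 0], [0, 0, 0, 0, 0, 0, 0], [0, 0, 0, 0, 0, 0, 0], [0, 0, 0, 0, 0, 0, 0]]

```text
t: 5.82
ee_pos: [420.3, -291.5, 197.7]
orientation: [3.112, 0.421, 0.001]
ft_force: [0.4, -0.2, 3.9]
width: 49.7
grasp_force: 30.0
```

Request:
step_arm:
  targets:
    - [[0, 0, 0.8, 0, 0, 0, 0], [0, 0, 1, 0, 0, 0, 0], [0.095, 0.29, 1, 0, 0, 1, 0], [0.095, 0.29, 0.2, 0, 0, 1, 0], [0.095, 0.29, 0, 0, 0, 1, 0]]

```text
t: 6.45
ee_pos: [434.5, -247.4, 348.6]
orientation: [3.05, 0.747, 0.003]
ft_force: [0.6, 0.0, -2.4]
width: 49.5
grasp_force: 30.0
```

Request:
step_arm:
  targets:
    - [[0.095, 0.29, 0, 0, 0, 1, 0], [0.095, 0.29, 0, 0, 0, 1, 0], [0.095, 0.29, 0, 0, 0, 1, 0], [0.095, 0.29, 0, 0, 0, 1, 0], [0.095, 0.29, 0, 0, 0, 1, 0]]

```text
t: 7.08
ee_pos: [457.9, -174.7, 347.0]
orientation: [-2.875, -1.266, 0.001]
ft_force: [0.5, 0.3, -1.7]
width: 49.7
grasp_force: 30.0
```

Request:
step_arm:
  targets:
    - [[0.095, 0.29, 0, 0, 0, 1, 0], [0.095, 0.29, 0, 0, 0, 1, 0], [0.095, 0.29, 0, 0, 0, 1, 0], [0.095, 0.29, 0, 0, 0, 1, 0], [0.095, 0.29, 0, 0, 0, 1, 0]]

```text
t: 7.7
ee_pos: [481.6, -102.2, 347.0]
orientation: [-2.611, -1.746, 0.001]
ft_force: [-0.1, 0.8, -2.7]
width: 49.7
grasp_force: 30.0
```

Request:
step_arm:
  targets:
    - [[0.095, 0.29, 0, 0, 0, 1, 0], [0.095, 0.29, 0, 0, 0, 1, 0], [0.095, 0.29, 0, 0, 0, 1, 0], [0.095, 0.29, 0, 0, 0, 1, 0], [0.095, 0.29, 0, 0, 0, 0.78, 0]]

```text
t: 8.32
ee_pos: [505.5, -29.7, 347.0]
orientation: [-2.285, -2.155, 0.001]
ft_force: [-0.2, 0.1, -1.7]
width: 49.5
grasp_force: 30.0
```

```bash
python3 look.py a2 505 -30 150
```

```text
crop origin 227 161
crop origin 212 150
[505.8 -29.3 347.1] yaw_y -3.3561977359713953 z [-0.  0. -1.] [-0.08  0.33  1.93  0.    0.88 -0.02]
```

View pics/a2.png

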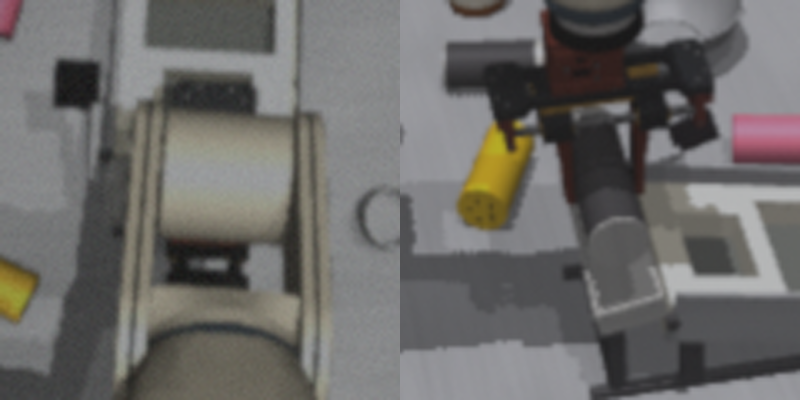

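Run:
```python
from h import *
d=snap("side")
g=d["pixels"]
ex=np.array([.998,-.061,0]);ey=np.array([.061,.998,0]);ez=np.array([0,0,1.])
c=np.array([505.8,-29.5,175])
im=cv2.resize(np.ascontiguousarray(g[185:265,240:320,::-1]),(560,560),interpolation=cv2.INTER_CUBIC)
for off,col in((0,(0,255,0)),(10,(0,0,255))):
  for a in np.linspace(0,2*np.pi,40):
    u,v=proj(d,c-ey*(75+off)+25*(np.cos(a)*ex+np.sin(a)*ez)); cv2.circle(im,(int((u-240+.5)*7),int((v-185+.5)*7)),2,col,-1)
cv2.imwrite("pics/a3.png",im)
```

```text
(no output)
```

View pics/a3.png

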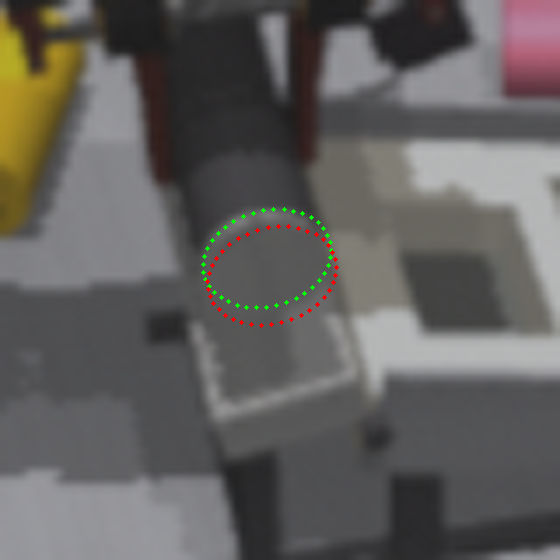

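The overlay shows the tin's end rim matching the centred circle (green) within about 2 mm. Lowering it.

Request:
step_arm:
  targets:
    - [[0, 0, -0.3, 0, 0, 0, 0], [0, 0, -0.3, 0, 0, 0, 0], [0, 0, -0.25, 0, 0, 0, 0], [0, 0, -0.15, 0, 0, 0, 0], [0, 0, -0.1, 0, 0, 0, 0]]

```text
t: 9.1
ee_pos: [505.5, -30.4, 291.5]
orientation: [-2.288, -2.152, 0.001]
ft_force: [-0.2, 0.4, -1.3]
width: 49.7
grasp_force: 30.0
```

Request:
step_arm:
  targets:
    - [[0, 0, -0.02, 0, 0, 0, 0], [0, 0, -0.02, 0, 0, 0, 0], [0, 0, 0, 0, 0, 0, 0], [0, 0, 0, 0, 0, 0, 0], [0, 0, 0, 0, 0, 0, 0]]

```text
t: 9.72
ee_pos: [505.6, -30.3, 290.4]
orientation: [2.288, 2.153, 0.0]
ft_force: [-0.0, 0.2, -1.9]
width: 49.6
grasp_force: 30.0
```

Request:
step_arm:
  targets:
    - [[0, 0, -0.02, 0, 0, 0, 0], [0, 0, -0.02, 0, 0, 0, 0], [0, 0, 0, 0, 0, 0, 0.75], [0, 0, 0, 0, 0, 0, 0.75], [0, 0, 0, 0, 0, 0, 0.75]]

```text
t: 10.35
ee_pos: [505.6, -30.3, 288.1]
orientation: [2.288, 2.153, 0.0]
ft_force: [0.1, 0.2, -0.9]
width: 65.5
grasp_force: 0.0
```

Request:
step_arm:
  targets:
    - [[0, 0, 0, 0, 0, 0, 0.75], [0, 0, 0.3, 0, 0, 0, 0.75], [0, 0, 0.6, 0, 0, 0, 0.75], [0, 0, 0.6, 0, 0, 0, 0.75], [0, 0, 0.5, 0, 0, 0, 0.75]]

```text
t: 10.98
ee_pos: [505.6, -30.3, 390.4]
orientation: [2.287, 2.152, 0.002]
ft_force: [-0.4, 0.1, -0.4]
width: 66.0
grasp_force: 0.0
```

Request:
step_arm:
  targets:
    - [[0.4, 0.4, 0, 0, 0, 0, 0], [0.4, 0.4, 0, 0, 0, 0, 0], [0.4, 0.5, 0, 0, 0, 0, 0], [0.5, 0.5, 0, 0, 0, 0, 0], [0.5, 0.5, 0, 0, 0, 0, 0]]

```text
t: 11.6
ee_pos: [616.2, 85.6, 389.4]
orientation: [2.287, 2.153, 0.001]
ft_force: [0.3, -0.8, 0.1]
width: 19.2
grasp_force: 0.0
```

```bash
python3 look.py a4 530 0 110
```

```text
crop origin 217 153
crop origin 219 153
[617.3  86.7 389.3] yaw_y -3.364940186106708 z [ 0.003  0.001 -1.   ] [0.12 0.44 1.65 0.   1.05 0.18]
```

View pics/a4.png

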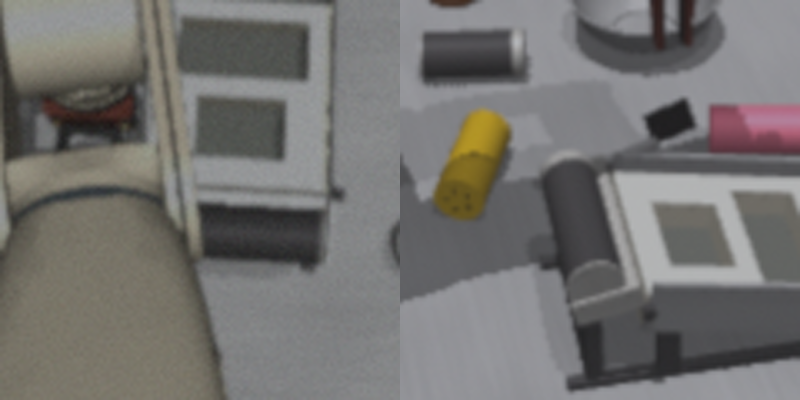

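The long tin rests squarely in the tray at (262,233 crop), and the tab is clear below the gripper. Pressing.

Request:
step_arm:
  targets:
    - [[0, 0, -0.4, 0, 0, 0, 0], [0, 0, -0.4, 0, 0, 0, 0], [0, 0, -0.3, 0, 0, 0, 0], [0, 0, -0.2, 0, 0, 0, 0], [0, 0, -0.12, 0, 0, 0, 0]]

```text
t: 12.32
ee_pos: [615.5, 84.5, 317.0]
orientation: [-2.288, -2.153, 0.0]
ft_force: [-0.0, 0.2, 0.1]
width: 0.6
grasp_force: 0.0
```

Request:
step_arm:
  targets:
    - [[0, 0, -0.16, 0, 0, 0, 0], [0, 0, -0.16, 0, 0, 0, 0], [0, 0, -0.16, 0, 0, 0, 0], [0, 0, -0.16, 0, 0, 0, 0], [0, 0, -0.16, 0, 0, 0, 0]]

```text
t: 12.95
ee_pos: [616.0, 84.7, 277.0]
orientation: [2.287, 2.153, 0.002]
ft_force: [1.7, 0.3, 4.8]
width: 0.5
grasp_force: 2.1
```

Request:
step_arm:
  targets:
    - [[0, 0, -0.1, 0, 0, 0, 0], [0, 0, 0, 0, 0, 0, 0], [0, 0, 0, 0, 0, 0, 0], [0, 0, 0, 0, 0, 0, 0], [0, 0, 0, 0, 0, 0, 0]]

```text
t: 13.58
ee_pos: [615.3, 84.7, 272.2]
orientation: [-2.287, -2.153, 0.001]
ft_force: [-0.3, 1.2, 2.6]
width: 0.6
grasp_force: 1.2
```

```bash
python3 look.py a5 600 -30 100
```

```text
crop origin 226 131
crop origin 245 158
[615.3  84.7 272.2] yaw_y -3.4738339319813654 z [-0.001 -0.    -1.   ] [0.12 0.59 1.71 0.   0.84 0.18]
```

View pics/a5.png

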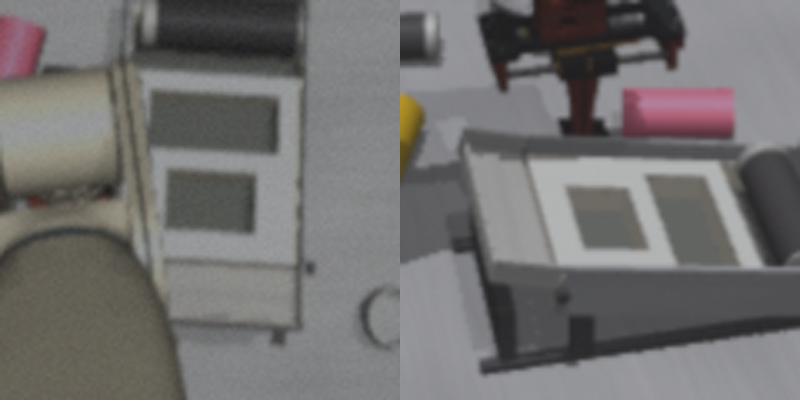

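The top view shows the long tin lodged in the lowest pocket (218,25 crop), square, with the tray empty and tipped. Now the medium tin.

Request:
step_arm:
  targets:
    - [[0, 0, 0.8, 0, 0, 0, 0], [0, 0, 0.8, 0, 0, 0, 0], [-0.18, 0.375, 0, 0, 0, 1, 1], [-0.18, 0.375, 0, 0, 0, 1, 1], [-0.18, 0.375, 0, 0, 0, 1, 1]]

```text
t: 14.3
ee_pos: [587.7, 141.9, 351.4]
orientation: [-2.045, -2.384, 0.002]
ft_force: [-0.3, 0.1, 0.2]
width: 27.0
grasp_force: 0.0
```

Request:
step_arm:
  targets:
    - [[-0.18, 0.375, 0, 0, 0, 1, 1], [-0.18, 0.375, 0, 0, 0, 1, 1], [-0.18, 0.375, 0, 0, 0, 1, 1], [-0.18, 0.375, 0, 0, 0, 1, 1], [-0.18, 0.375, 0, 0, 0, 1, 1]]

```text
t: 14.92
ee_pos: [543.0, 236.0, 352.2]
orientation: [1.599, 2.704, 0.0]
ft_force: [1.1, 0.4, -0.3]
width: 76.7
grasp_force: 0.0
```

Request:
step_arm:
  targets:
    - [[-0.18, 0.375, 0, 0, 0, 1, 1], [-0.18, 0.375, 0, 0, 0, 1, 1], [-0.18, 0.375, 0, 0, 0, 1, 1], [-0.18, 0.375, 0, 0, 0, 1, 1], [-0.18, 0.375, 0, 0, 0, 1, 1]]

```text
t: 15.55
ee_pos: [498.0, 329.7, 352.2]
orientation: [1.106, 2.941, 0.0]
ft_force: [0.3, 1.1, -0.3]
width: 88.2
grasp_force: 0.0
```

Request:
step_arm:
  targets:
    - [[-0.18, 0.375, 0, 0, 0, 1, 1], [-0.18, 0.375, 0, 0, 0, 1, 1], [0, 0, -0.2, 0, 0, 1, 1], [0, 0, -0.3, 0, 0, 1, 1], [0, 0, -0.3, 0, 0, 1, 1]]

```text
t: 16.18
ee_pos: [480.3, 366.7, 311.8]
orientation: [0.578, 3.088, 0.0]
ft_force: [0.1, -0.4, -0.5]
width: 87.5
grasp_force: 0.0
```

```bash
python3 look.py a6 477 366 30
python3 - <<'E'
from h import *
T=snap("top")
# long tin in pocket: dark blob
g=cv2.cvtColor(T["pixels"],cv2.COLOR_RGB2GRAY)
b=(262,126,318,150);k,l,st,ce=cv2.connectedComponentsWithStats((g[b[1]:b[3],b[0]:b[2]]<75).astype(np.uint8))
for j in range(1,k):
    if st[j,4]>100:
        c=ce[j]+np.array(b[:2]);print(st[j],c,onz(T,*c,75).round(1))
E
```

```text
crop origin 103 173
crop origin 180 107
[479.8 366.2 310.6] yaw_y 68.66996251998292 z [-0.002 -0.002 -1.   ] [ 0.63  0.51  1.74 -0.    0.89 -0.57]
[  5   1  50   6 130] [290.80769231 129.33846154] [803. -46.  75.]
[  5  10  48  14 557] [292.17953321 142.97307002] [758.5 -49.8  75. ]
```

Request:
step_arm:
  targets:
    - [[0, 0, -0.3, 0, 0, 1, 1], [0, 0, -0.3, 0, 0, 1, 1], [-0.03, 0, -0.5, 0, 0, 0, 1], [0, 0, -0.6, 0, 0, 0, 1], [0, 0, -0.58, 0, 0, 0, 1]]

```text
t: 16.95
ee_pos: [479.4, 366.5, 198.3]
orientation: [0.369, 3.119, 0.002]
ft_force: [0.2, 0.8, -0.0]
width: 87.5
grasp_force: 0.0
```

Request:
step_arm:
  targets:
    - [[0, 0, 0, 0, 0, 0, 0], [0, 0, 0, 0, 0, 0, 0], [0, 0, 0, 0, 0, 0, 0], [0, 0, 0, 0, 0, 0, 0], [0, 0, 0, 0, 0, 0, 0]]

```text
t: 17.58
ee_pos: [479.4, 366.2, 199.2]
orientation: [0.369, 3.119, 0.002]
ft_force: [-0.6, -0.2, 6.4]
width: 49.3
grasp_force: 30.0
```

Request:
step_arm:
  targets:
    - [[0, 0, 0.8, 0, 0, 0, 0], [0.027, -0.396, 1, 0, 0, -1, 0], [0.027, -0.396, 1, 0, 0, -1, 0], [0.027, -0.396, 0.2, 0, 0, -1, 0], [0.027, -0.396, 0, 0, 0, -1, 0]]

```text
t: 18.2
ee_pos: [484.6, 286.2, 349.8]
orientation: [0.802, 3.035, 0.003]
ft_force: [0.5, -1.1, -1.5]
width: 49.7
grasp_force: 30.0
```

Request:
step_arm:
  targets:
    - [[0.027, -0.396, 0, 0, 0, -1, 0], [0.027, -0.396, 0, 0, 0, -1, 0], [0.027, -0.396, 0, 0, 0, -1, 0], [0.027, -0.396, 0, 0, 0, -1, 0], [0.027, -0.396, 0, 0, 0, -1, 0]]

```text
t: 18.82
ee_pos: [491.3, 186.4, 348.1]
orientation: [-1.321, -2.85, 0.0]
ft_force: [0.2, 0.1, -0.8]
width: 49.5
grasp_force: 30.0
```

Request:
step_arm:
  targets:
    - [[0.027, -0.396, 0, 0, 0, -1, 0], [0.027, -0.396, 0, 0, 0, -1, 0], [0.027, -0.396, 0, 0, 0, -1, 0], [0.027, -0.396, 0, 0, 0, -1, 0], [0.027, -0.396, 0, 0, 0, -1, 0]]

```text
t: 19.45
ee_pos: [498.0, 87.4, 348.2]
orientation: [1.796, 2.577, 0.0]
ft_force: [-0.0, 0.0, -1.2]
width: 49.3
grasp_force: 30.0
```

Request:
step_arm:
  targets:
    - [[0.027, -0.396, 0, 0, 0, -1, 0], [0.027, -0.396, 0, 0, 0, -1, 0], [0.027, -0.396, 0, 0, 0, -1, 0], [0.027, -0.396, 0, 0, 0, -1, 0], [0.027, -0.396, 0, 0, 0, -1, 0]]

```text
t: 20.08
ee_pos: [504.6, -11.6, 348.2]
orientation: [2.216, 2.226, 0.0]
ft_force: [0.5, -0.2, -0.6]
width: 49.5
grasp_force: 30.0
```

Request:
step_arm:
  targets:
    - [[0.027, -0.396, 0, 0, 0, -1, 0], [0, 0, -0.1, 0, 0, 0, 0], [0, 0, -0.1, 0, 0, 0, 0], [0, 0, -0.1, 0, 0, 0, 0], [0, 0, -0.1, 0, 0, 0, 0]]

```text
t: 20.7
ee_pos: [506.0, -29.6, 327.7]
orientation: [-2.287, -2.154, 0.0]
ft_force: [-0.8, -0.7, -1.8]
width: 49.3
grasp_force: 30.0
```

```bash
cat > ov.py <<'E'
import sys
from h import *
f,L=sys.argv[1],float(sys.argv[2])
o=readout.get_obs();p=o["ee_pos"];print(p.round(1),o["orientation"].round(3))
d=snap("side");g=d["pixels"]
ex=np.array([.998,-.061,0]);ey=np.array([.061,.998,0]);ez=np.array([0,0,1.])
c=p-[0,0,172.]
u0,v0=map(int,proj(d,c-ey*L/2));u0-=35;v0-=35
im=cv2.resize(np.ascontiguousarray(g[v0:v0+70,u0:u0+70,::-1]),(560,560),interpolation=cv2.INTER_CUBIC)
for off,col in((0,(0,255,0)),(6,(0,0,255)),(-6,(255,128,0))):
  for a in np.linspace(0,2*np.pi,40):
    u,v=proj(d,c-ey*(L/2+off)+25*(np.cos(a)*ex+np.sin(a)*ez)); cv2.circle(im,(int((u-u0+.5)*8),int((v-v0+.5)*8)),1,col,-1)
cv2.imwrite(f,im)
E
python3 ov.py pics/a7.png 110
```

```text
[506.  -29.6 327.7] [-2.287 -2.154  0.   ]
```

View pics/a7.png

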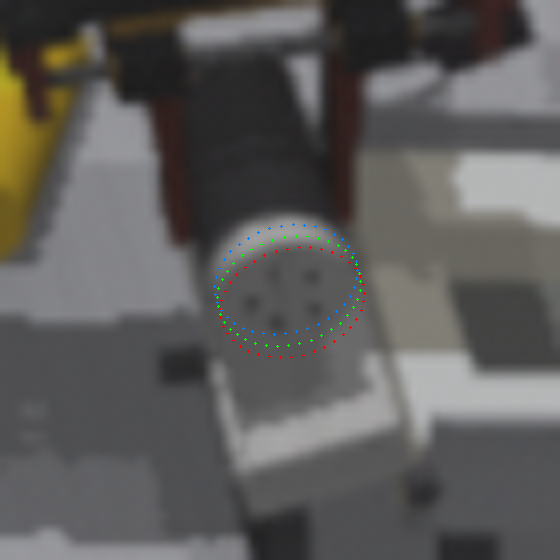

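The end dots (mean about (285,296)) lie about 2 mm from the green circle, so I nudge +1.5 mm in y, lower, release and go to the tab.

Request:
step_arm:
  targets:
    - [[0, 0.03, -0.25, 0, 0, 0, 0], [0, 0, -0.2, 0, 0, 0, 0], [0, 0, -0.15, 0, 0, 0, 0], [0, 0, -0.1, 0, 0, 0, 0], [0, 0, -0.05, 0, 0, 0, 0]]

```text
t: 21.38
ee_pos: [506.1, -28.6, 290.6]
orientation: [-2.288, -2.153, 0.001]
ft_force: [-4.4, 1.1, 15.8]
width: 49.5
grasp_force: 30.0
```

Request:
step_arm:
  targets:
    - [[0, 0, -0.02, 0, 0, 0, 0], [0, 0, 0, 0, 0, 0, 0], [0, 0, 0, 0, 0, 0, 0.75], [0, 0, 0, 0, 0, 0, 0.75], [0, 0, 0, 0, 0, 0, 0.75]]

```text
t: 22.0
ee_pos: [506.2, -28.6, 289.7]
orientation: [2.288, 2.153, 0.0]
ft_force: [-0.4, -0.6, -0.2]
width: 65.7
grasp_force: 0.0
```

Request:
step_arm:
  targets:
    - [[0, 0, 0, 0, 0, 0, 0.75], [0, 0, 0.3, 0, 0, 0, 0.75], [0, 0, 0.6, 0, 0, 0, 0.75], [0, 0, 0.6, 0, 0, 0, 0.75], [0, 0, 0.5, 0, 0, 0, 0.75]]

```text
t: 22.62
ee_pos: [506.1, -28.5, 391.9]
orientation: [2.287, 2.152, 0.002]
ft_force: [-0.1, 0.0, -0.2]
width: 66.0
grasp_force: 0.0
```

Request:
step_arm:
  targets:
    - [[0.4, 0.4, 0, 0, 0, 0, 0], [0.4, 0.4, 0, 0, 0, 0, 0], [0.4, 0.5, 0, 0, 0, 0, 0], [0.5, 0.5, 0, 0, 0, 0, 0], [0.5, 0.5, 0, 0, 0, 0, 0]]

```text
t: 23.25
ee_pos: [616.7, 87.3, 390.9]
orientation: [2.287, 2.153, 0.001]
ft_force: [0.2, 0.3, 0.2]
width: 19.5
grasp_force: 0.0
```

```bash
cat > meas.py <<'E'
import sys
from h import *
cam=sys.argv[1];b=list(map(int,sys.argv[2:6]));z=float(sys.argv[6])
d=snap(cam);g=cv2.cvtColor(d["pixels"],cv2.COLOR_RGB2GRAY)
k,l,st,ce=cv2.connectedComponentsWithStats((g[b[1]:b[3],b[0]:b[2]]<75).astype(np.uint8))
for j in range(1,k):
    if st[j,4]>60:
        r=cv2.minAreaRect(np.argwhere(l==j)[:,::-1].astype(np.float32));c=np.array(r[0])+b[:2]
        print(st[j],c.round(1),np.round(r[1:][0],1),round(r[2],1),onz(d,*c,z).round(1))
E
python3 meas.py side 262 192 300 250 117;python3 meas.py top 270 205 320 236 117
```

```text
[  0  11  20  31 365] [271.5 218. ] [30. 19.] 90.0 [501.4 -22.3 117. ]
[  5   9  27  17 409] [288. 222.] [16. 26.] 90.0 [504.4 -31.5 117. ]
```

Request:
step_arm:
  targets:
    - [[0, 0, -0.4, 0, 0, 0, 0], [0, -0.03, -0.4, 0, 0, 0, 0], [0, 0, -0.3, 0, 0, 0, 0], [0, 0, -0.2, 0, 0, 0, 0], [0, 0, -0.15, 0, 0, 0, 0]]

```text
t: 23.98
ee_pos: [616.1, 84.8, 317.0]
orientation: [2.288, 2.153, 0.0]
ft_force: [0.3, -0.1, -0.3]
width: 0.6
grasp_force: 0.0
```

Request:
step_arm:
  targets:
    - [[0, 0, -0.16, 0, 0, 0, 0], [0, 0, -0.16, 0, 0, 0, 0], [0, 0, -0.16, 0, 0, 0, 0], [0, 0, -0.16, 0, 0, 0, 0], [0, 0, -0.16, 0, 0, 0, 0]]

```text
t: 24.6
ee_pos: [616.4, 85.0, 277.0]
orientation: [2.287, 2.153, 0.001]
ft_force: [2.6, -0.3, 3.0]
width: 0.6
grasp_force: 1.9
```

Request:
step_arm:
  targets:
    - [[0, 0, -0.1, 0, 0, 0, 0], [0, 0, 0, 0, 0, 0, 0], [0, 0, 0, 0, 0, 0, 0], [0, 0, 0, 0, 0, 0, 0], [0, 0, 0, 0, 0, 0, 0]]

```text
t: 25.22
ee_pos: [615.8, 84.9, 272.2]
orientation: [-2.287, -2.153, 0.001]
ft_force: [0.3, 0.2, 3.2]
width: 0.4
grasp_force: 1.2
```

```bash
python3 meas.py top 264 125 318 236 85; python3 meas.py side 262 192 385 262 85
```

```text
[  3   2  50   6 139] [291.5 129.4] [49.2  2.8] 3.2 [800.  -47.7  85. ]
[  2  11  51  18 682] [291.3 143.9] [50.2 15.9] 3.3 [753.1 -46.5  85. ]
[  7  33  35  18 486] [288.3 166.6] [34.2 16.1] 2.7 [680.4 -35.9  85. ]
[31  0 16  7 84] [300.5 195. ] [15.  6.] 0.0 [621.4  93.9  85. ]
[49  2 33  6 80] [327.  196.5] [32.   4.1] 1.9 [699.3  64.6  85. ]
[ 59  15  22  28 328] [330.5 219.6] [24.8 16.3] 67.6 [675.7 -40.7  85. ]
[ 83  15  26  31 470] [356.4 222.7] [32.  15.9] 65.2 [744.9 -74.2  85. ]
[  0  30  19  40 242] [271.5 241.9] [41.8 10.4] 67.1 [485.1 -86.   85. ]
[ 31  58  89  12 426] [337.  255.9] [ 9.8 88.2] 88.6 [ 645.8 -187.1   85. ]
```

Mask check: the medium tin is at (680,-36), square, in the middle pocket (centre 681). The long tin is still in place. Now the short one.

Request:
step_arm:
  targets:
    - [[0, 0, 0.8, 0, 0, 0, 0], [0, 0, 0.8, 0, 0, 0, 0], [-0.045, -0.44, 0, 0, 0, 1, 0], [-0.045, -0.44, 0, 0, 0, 1, 0], [-0.045, -0.44, 0, 0, 0, 1, 0]]

```text
t: 25.95
ee_pos: [608.9, 18.3, 352.0]
orientation: [-2.047, -2.383, 0.001]
ft_force: [0.8, -0.5, 0.6]
width: 0.4
grasp_force: 0.0
```

Request:
step_arm:
  targets:
    - [[-0.045, -0.44, 0, 0, 0, 1, 0.83], [-0.045, -0.44, 0, 0, 0, 1, 0.83], [-0.045, -0.44, 0, 0, 0, 1, 0.83], [-0.045, -0.44, 0, 0, 0, 1, 0.83], [-0.045, -0.44, 0, 0, 0, 1, 0.83]]

```text
t: 26.58
ee_pos: [597.7, -91.8, 351.8]
orientation: [-1.602, -2.701, 0.001]
ft_force: [-0.2, 0.1, 0.5]
width: 47.0
grasp_force: 0.0
```

Request:
step_arm:
  targets:
    - [[-0.045, -0.44, 0, 0, 0, 1, 0.83], [-0.045, -0.44, 0, 0, 0, 1, 0.83], [-0.045, -0.44, 0, 0, 0, 1, 0.83], [-0.045, -0.44, 0, 0, 0, 1, 0.83], [-0.045, -0.44, 0, 0, 0, 1, 0.83]]

```text
t: 27.2
ee_pos: [586.4, -201.7, 351.8]
orientation: [-1.109, -2.938, 0.0]
ft_force: [0.1, -1.3, -0.4]
width: 72.8
grasp_force: 0.0
```

Request:
step_arm:
  targets:
    - [[-0.045, -0.44, 0, 0, 0, 1, 0.83], [-0.045, -0.44, 0, 0, 0, 1, 0.83], [-0.045, -0.44, 0, 0, 0, 1, 0.83], [-0.045, -0.44, 0, 0, 0, 1, 0.83], [-0.045, -0.44, 0, 0, 0, 1, 0.83]]

```text
t: 27.82
ee_pos: [575.2, -311.7, 351.7]
orientation: [-0.582, -3.086, -0.0]
ft_force: [0.9, -1.3, 0.2]
width: 72.6
grasp_force: 0.0
```

Run:
```python
from h import *
import pickle
S=pickle.load(open("s0.pkl","rb"))
d=S["side"]
# short tin in side view incl. bright cap: print profile
g=cv2.cvtColor(d["pixels"],cv2.COLOR_RGB2GRAY)
print(g[319,308:352].tolist());print(g[300:340,325].tolist())
T=S["top"];gt=cv2.cvtColor(T["pixels"],cv2.COLOR_RGB2GRAY)
for v in (194,198,202,206): print(v,gt[v,362:398].tolist())
for P in((573.8,-335,50),(573.8,-335,25)): print(proj(T,P),proj(d,P))
print("beaker",onz(T,410,218,60))
```

```text
[145, 145, 144, 136, 130, 127, 120, 134, 115, 78, 72, 71, 72, 73, 72, 72, 72, 72, 72, 73, 72, 73, 73, 73, 73, 74, 74, 73, 73, 82, 128, 156, 162, 163, 161, 148, 145, 147, 145, 143, 143, 144, 145, 147]
[144, 145, 145, 143, 143, 143, 143, 140, 127, 80, 64, 67, 71, 74, 78, 83, 83, 80, 76, 72, 69, 66, 62, 58, 54, 50, 47, 46, 62, 77, 95, 133, 147, 147, 148, 148, 146, 141, 104, 88]
194 [131, 128, 128, 128, 131, 130, 128, 129, 116, 103, 73, 60, 52, 39, 36, 41, 40, 50, 53, 63, 71, 78, 86, 97, 102, 107, 114, 113, 115, 125, 132, 134, 132, 133, 133, 138]
198 [127, 129, 127, 131, 126, 126, 124, 116, 98, 76, 56, 43, 33, 37, 43, 45, 51, 46, 50, 59, 60, 62, 55, 53, 52, 50, 63, 99, 122, 132, 133, 133, 131, 132, 133, 133]
202 [127, 132, 131, 128, 128, 124, 117, 99, 71, 60, 47, 37, 42, 45, 45, 46, 53, 52, 60, 58, 61, 59, 50, 52, 50, 59, 91, 118, 130, 128, 130, 131, 130, 128, 130, 133]
206 [127, 133, 129, 130, 123, 112, 95, 70, 55, 36, 33, 35, 44, 44, 51, 49, 57, 60, 61, 62, 56, 52, 50, 49, 69, 99, 124, 130, 131, 128, 131, 131, 134, 132, 133, 132]
(np.float64(381.08451719497197), np.float64(200.58654183577744)) (np.float64(328.202580133605), np.float64(311.00773113552697))
(np.float64(379.07682963991226), np.float64(201.37012238863412)) (np.float64(327.78281921986763), np.float64(316.9586497138476))
beaker [ 516.16806096 -423.17792257   60.        ]
```

Run:
```python
from h import *
import pickle
S=pickle.load(open("s0.pkl","rb"))
for t in((380.2,201.5),(380.8,200.5),(381,199.5)):
  print(t,onz(S["top"],*t,25).round(1),tri(S["top"],t,S["side"],(330,319)))
print(onz(S["side"],330,319,25))
for P in((577,-340,25),(575,-338,25)): print(proj(S["top"],P),proj(S["side"],P))
g=cv2.cvtColor(S["top"]["pixels"],cv2.COLOR_RGB2GRAY)
# along axis profile (axis dir in image)
a=np.array([-.285,.958]);c=np.array([380.5,201.])
print([int(g[int(round((c+a*s)[1])),int(round((c+a*s)[0]))]) for s in range(-18,19)])
```

```text
(380.2, 201.5) [ 573.3 -338.7   25. ] (array([ 575.94866127, -340.12547988,   21.49562093]), [2.2929577524972387, 2.2929577524973226])
(380.8, 200.5) [ 576.6 -340.8   25. ] (array([ 577.30965011, -341.39944277,   23.11074377]), [0.5063353895300766, 0.5063353895302217])
(381, 199.5) [ 579.9 -341.6   25. ] (array([ 578.92220448, -341.7325858 ,   23.41305062]), [1.1663319598007764, 1.1663319598005666])
[ 577.29831181 -342.75934324   25.        ]
(np.float64(380.5586485552757), np.float64(200.3863671033899)) (np.float64(329.55775273295217), np.float64(318.19330682591385))
(np.float64(379.9734708116032), np.float64(200.99810981083795)) (np.float64(328.5821162618623), np.float64(317.75904577731))
[130, 127, 128, 131, 129, 134, 143, 143, 148, 141, 113, 71, 61, 59, 61, 59, 60, 57, 57, 60, 57, 60, 56, 60, 59, 63, 85, 90, 70, 72, 72, 97, 116, 123, 128, 128, 127]
```

Request:
step_arm:
  targets:
    - [[0.02, -0.28, -0.3, 0, 0, 0.93, 0.83], [0.02, -0.29, -0.3, 0, 0, 0, 0.83], [0, 0, -0.3, 0, 0, 0, 0.83], [0, 0, -0.3, 0, 0, 0, 0.83], [0, 0, -0.3, 0, 0, 0, 0.83]]

```text
t: 28.45
ee_pos: [577.5, -338.9, 275.9]
orientation: [-0.484, -3.103, -0.001]
ft_force: [0.1, -0.1, -0.4]
width: 73.0
grasp_force: 0.0
```

Request:
step_arm:
  targets:
    - [[0, 0, -0.4, 0, 0, 0, 0.83], [0, 0, -0.4, 0, 0, 0, 0.83], [0, 0, -0.4, 0, 0, 0, 0.83], [0, 0, -0.36, 0, 0, 0, 0.83], [0, 0, 0, 0, 0, 0, 0.83]]

```text
t: 29.08
ee_pos: [577.0, -339.2, 197.1]
orientation: [-0.484, -3.101, -0.002]
ft_force: [-0.3, -0.2, 0.1]
width: 73.0
grasp_force: 0.0
```

Request:
step_arm:
  targets:
    - [[0, 0, 0, 0, 0, 0, 0], [0, 0, 0, 0, 0, 0, 0], [0, 0, 0, 0, 0, 0, 0], [0, 0, 0, 0, 0, 0, 0], [0, 0, 0, 0, 0, 0, 0]]

```text
t: 29.7
ee_pos: [577.9, -339.7, 200.0]
orientation: [0.485, 3.103, -0.001]
ft_force: [0.3, 0.5, 6.1]
width: 49.2
grasp_force: 30.0
```

Request:
step_arm:
  targets:
    - [[0, 0, 0.8, 0, 0, 0, 0], [-0.076, 0.326, 1, 0, 0, -1, 0], [-0.076, 0.326, 1, 0, 0, -1, 0], [-0.076, 0.326, 0.2, 0, 0, -1, 0], [-0.076, 0.326, 0, 0, 0, -1, 0]]

```text
t: 30.32
ee_pos: [562.3, -273.9, 350.6]
orientation: [0.915, 3.003, -0.001]
ft_force: [0.1, 0.3, -2.1]
width: 49.8
grasp_force: 30.0
```

Request:
step_arm:
  targets:
    - [[-0.076, 0.326, 0, 0, 0, -1, 0], [-0.076, 0.326, 0, 0, 0, -1, 0], [-0.076, 0.326, 0, 0, 0, -1, 0], [-0.076, 0.326, 0, 0, 0, -1, 0], [-0.076, 0.326, 0, 0, 0, -1, 0]]

```text
t: 30.95
ee_pos: [543.0, -192.3, 348.8]
orientation: [-1.423, -2.8, 0.0]
ft_force: [0.1, 0.5, -0.7]
width: 49.5
grasp_force: 30.0
```

Request:
step_arm:
  targets:
    - [[-0.076, 0.326, 0, 0, 0, -1, 0], [-0.076, 0.326, 0, 0, 0, -1, 0], [-0.076, 0.326, 0, 0, 0, -1, 0], [-0.076, 0.326, 0, 0, 0, -1, 0], [-0.076, 0.326, 0, 0, 0, -1, 0]]

```text
t: 31.58
ee_pos: [523.9, -110.8, 348.9]
orientation: [-1.888, -2.51, 0.001]
ft_force: [-0.0, 0.2, -0.6]
width: 49.6
grasp_force: 30.0
```

Request:
step_arm:
  targets:
    - [[-0.076, 0.326, 0, 0, 0, -1, 0], [-0.076, 0.326, 0, 0, 0, -1, 0], [-0.076, 0.326, 0, 0, 0, -1, 0], [-0.076, 0.326, 0, 0, 0, -1, 0], [-0.076, 0.326, 0, 0, 0, -0.92, 0]]

```text
t: 32.2
ee_pos: [504.9, -29.3, 348.9]
orientation: [-2.289, -2.151, 0.001]
ft_force: [-0.3, 0.1, -1.7]
width: 49.3
grasp_force: 30.0
```

Request:
step_arm:
  targets:
    - [[0, 0, -0.1, 0, 0, 0, 0], [0, 0, -0.1, 0, 0, 0, 0], [0, 0, -0.1, 0, 0, 0, 0], [0, 0, -0.1, 0, 0, 0, 0], [0, 0, 0, 0, 0, 0, 0]]

```text
t: 32.83
ee_pos: [505.2, -30.1, 328.6]
orientation: [-2.287, -2.153, 0.001]
ft_force: [-0.6, 0.3, -0.6]
width: 49.4
grasp_force: 30.0
```

```bash
python3 ov.py pics/a8.png 70
```

```text
[505.2 -30.1 328.6] [-2.287e+00 -2.153e+00  1.000e-03]
```

View pics/a8.png

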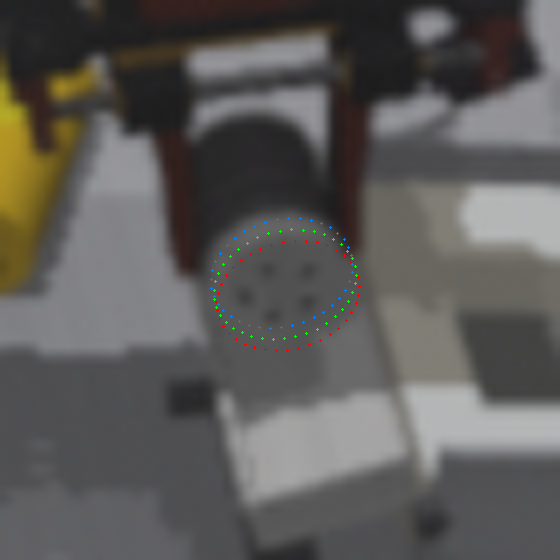

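The short tin's end dots (mean (280,291)) are within about 2 mm of the centred circle. I use the same small nudge, lower, release and move to the tab.

Request:
step_arm:
  targets:
    - [[0, 0.03, -0.25, 0, 0, 0, 0], [0, 0, -0.2, 0, 0, 0, 0], [0, 0, -0.13, 0, 0, 0, 0], [0, 0, -0.08, 0, 0, 0, 0], [0, 0, -0.04, 0, 0, 0, 0]]

```text
t: 33.5
ee_pos: [505.4, -28.4, 293.9]
orientation: [-2.287, -2.154, 0.0]
ft_force: [-0.6, -0.4, -0.9]
width: 49.3
grasp_force: 30.0
```

Request:
step_arm:
  targets:
    - [[0, 0, -0.04, 0, 0, 0, 0], [0, 0, 0, 0, 0, 0, 0], [0, 0, 0, 0, 0, 0, 0.75], [0, 0, 0, 0, 0, 0, 0.75], [0, 0, 0, 0, 0, 0, 0.75]]

```text
t: 34.12
ee_pos: [505.5, -28.4, 292.4]
orientation: [2.287, 2.154, 0.0]
ft_force: [-0.1, -0.2, -0.0]
width: 65.9
grasp_force: 0.0
```

Request:
step_arm:
  targets:
    - [[0, 0, 0, 0, 0, 0, 0.75], [0, 0, 0.3, 0, 0, 0, 0.75], [0, 0, 0.6, 0, 0, 0, 0.75], [0, 0, 0.6, 0, 0, 0, 0.75], [0, 0, 0.5, 0, 0, 0, 0.75]]

```text
t: 34.75
ee_pos: [505.4, -28.4, 394.4]
orientation: [2.286, 2.153, 0.002]
ft_force: [-0.4, 0.7, 0.0]
width: 65.8
grasp_force: 0.0
```

Request:
step_arm:
  targets:
    - [[0.4, 0.4, 0, 0, 0, 0, 0], [0.4, 0.4, 0, 0, 0, 0, 0], [0.4, 0.5, 0, 0, 0, 0, 0], [0.5, 0.45, 0, 0, 0, 0, 0], [0.5, 0.5, 0, 0, 0, 0, 0]]

```text
t: 35.38
ee_pos: [616.1, 84.9, 393.4]
orientation: [2.287, 2.153, 0.001]
ft_force: [-0.5, 0.2, 0.6]
width: 19.3
grasp_force: 0.0
```

```bash
python3 meas.py side 262 192 300 250 117;python3 meas.py top 270 205 320 236 117
```

```text
[  1  15  18  17 179] [270.6 213.8] [13.9 16.4] 71.6 [503.1  -3.7 117. ]
[  6   9  19  17 279] [285. 222.] [16. 18.] 90.0 [504.5 -22.4 117. ]
```

Request:
step_arm:
  targets:
    - [[0, 0, -0.4, 0, 0, 0, 0], [0, 0, -0.4, 0, 0, 0, 0], [0, 0, -0.3, 0, 0, 0, 0], [0, 0, -0.25, 0, 0, 0, 0], [0, 0, -0.16, 0, 0, 0, 0]]

```text
t: 36.1
ee_pos: [615.3, 84.0, 316.2]
orientation: [-2.287, -2.154, 0.0]
ft_force: [-0.3, -0.2, 0.1]
width: 0.4
grasp_force: 0.0
```

Request:
step_arm:
  targets:
    - [[0, 0, -0.16, 0, 0, 0, 0], [0, 0, -0.16, 0, 0, 0, 0], [0, 0, -0.16, 0, 0, 0, 0], [0, 0, -0.16, 0, 0, 0, 0], [0, 0, -0.16, 0, 0, 0, 0]]

```text
t: 36.72
ee_pos: [615.7, 84.2, 276.5]
orientation: [2.287, 2.153, 0.001]
ft_force: [1.0, 0.8, 3.2]
width: 1.0
grasp_force: 1.9
```

Request:
step_arm:
  targets:
    - [[0, 0, -0.1, 0, 0, 0, 0], [0, 0, 0, 0, 0, 0, 0], [0, 0, 0, 0, 0, 0, 0], [0, 0, 0, 0, 0, 0, 0], [0, 0, 0, 0, 0, 0, 0]]

```text
t: 37.35
ee_pos: [615.1, 84.2, 271.7]
orientation: [-2.287, -2.154, 0.001]
ft_force: [-0.2, 1.1, 2.4]
width: 0.6
grasp_force: 1.2
```

```bash
python3 meas.py top 264 125 318 236 90
```

```text
[  3   2  50   6 138] [291.5 129.4] [49.2  2.8] 3.4 [798.7 -47.5  90. ]
[  2  11  51  18 687] [291.3 144. ] [50.1 15.8] 3.3 [751.6 -46.3  90. ]
[  7  33  38  18 504] [289.8 166.7] [37.2 16. ] 3.2 [678.9 -40.5  90. ]
[ 12  57  23  18 285] [287.4 190.3] [22.1 16.2] 3.6 [604.5 -32.   90. ]
```

All three are square (3.2–3.6° in the image, matching the sorter) at their pocket centres. I raise off the tab, let the tray fall back and check.

Request:
step_arm:
  targets:
    - [[0, 0, 0.6, 0, 0, 0, 0], [0, 0, 1, 0, 0, 0, 0], [0, 0.4, 0.8, 0, 0, 0, 0], [-0.4, 0.8, 0, 0, 0, 0, 0], [-0.4, 0.8, 0, 0, 0, 0, 0]]

```text
t: 38.02
ee_pos: [574.8, 184.7, 392.2]
orientation: [2.288, 2.152, 0.001]
ft_force: [0.4, -0.2, -0.7]
width: 0.5
grasp_force: 0.0
```

Request:
step_arm:
  targets:
    - [[-0.4, 0.8, 0, 0, 0, 0, 0], [-0.4, 0.8, 0, 0, 0, 0, 0], [0, 0, 0, 0, 0, 0, 0], [0, 0, 0, 0, 0, 0, 0], [0, 0, 0, 0, 0, 0, 0]]

```text
t: 38.65
ee_pos: [535.9, 263.1, 391.5]
orientation: [2.288, 2.152, -0.001]
ft_force: [0.3, 0.2, 0.8]
width: 0.6
grasp_force: 0.0
```

```bash
python3 meas.py top 264 125 318 236 90
python3 - <<'E'
from h import *
import pickle
S=pickle.load(open("s0.pkl","rb"));C=[]
for cam,b in(("top",(240,176,262,197)),("side",(290,180,310,197))):
    d=snap(cam,f"pics/fin_{cam}.png");g=cv2.cvtColor(d["pixels"],cv2.COLOR_RGB2GRAY)[b[1]:b[3],b[0]:b[2]]
    k,l,st,ce=cv2.connectedComponentsWithStats((g<60).astype(np.uint8));j=1+np.argmax(st[1:,4]);C.append(ce[j]+b[:2]);S[cam]=d;print(st[j],C[-1])
print("tab",tri(S["top"],C[0],S["side"],C[1]))
E
```

```text
[  3   2  51   6 137] [292.  129.4] [50.2  2.8] 3.4 [798.7 -49.1  90. ]
[  3  11  50  18 683] [291.6 144. ] [49.6 15.9] 3.4 [751.6 -47.3  90. ]
[  7  33  34  18 482] [287.8 166.5] [33.2 16.1] 3.0 [679.6 -34.3  90. ]
[ 13  57  25  18 294] [289.3 190.4] [24.2 16.1] 3.2 [604.4 -37.9  90. ]
[  3   3  14  15 164] [249.50609756 185.83536585]
[  3   4  14  11 100] [299.51 188.8 ]
tab (array([615.5441801 ,  84.49758592, 118.30089896]), [0.11905927734046849, 0.11905927734028102])
```

View pics/fin_side.png

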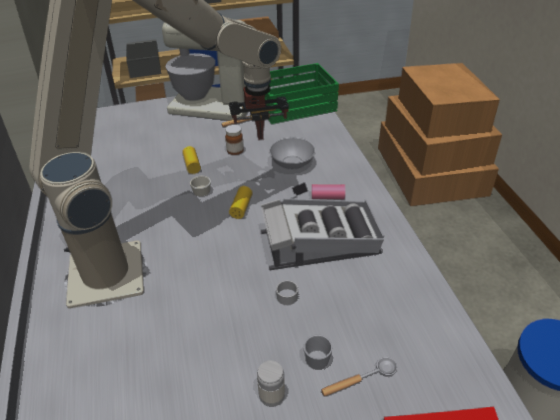

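The side view shows the three tins lodged at (308,222), (333,222) and (357,220), and the tray and tab (299,189) back at their starting positions. The bystanders have not moved and the gripper is clear. Handing in.

```bash
python3 -c "
from workcell import ctrl
print(ctrl.close_job())"
```

```text
the job is handed in; nothing more can be done
None
```

I sorted the long, medium and short tins into their own pockets in that order, let the tray fall back, and handed the job in at about 39 s. My last camera check showed everything in place, but `close_job` gave no verdict.

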